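Fit the pull hook to the crate of tins

TASK

The crate of food tins is to be pulled away next. Take the big S-hook that stands upright in the slotted black stand and hang it in the hole of the flat steel pull plate on that crate's rim: its upper end down through the hole, its upper bend resting on the plate. Let go and leave it hanging there; a little swing does no harm.

Things in the scene. Friction and masses are not known exactly. Their poses are not given: they have to be found in the camera images.
- hook_mid (a point): Big steel S-hook, its centre, half-way up the shank. 140 mm tall, 9 mm round wire, 160 g, flat S in its x-z plane: shank along z; top bends over to +x, free end down; bottom bends to -x, free end up; legs 46 mm from shank. Starts upright (leaning up to 5 deg), lower 45 mm loose in the slot of a fixed black block 90 x 70 mm, 60 mm high; lifts straight out. y is across the wire.
- hook_crown (a point): Middle of the S-hook's upper bend, on the wire's centre line: 23 mm along +x and 65.5 mm up from hook_mid; the wire's top is 4.5 mm above it. Straight for 20 mm along x, and clear, 90 mm above the block: close the fingers on it along y. Axes as hook_mid. A jar and a can stand 130 mm to either side of the block; a smaller S-hook lying flat is not meant.
- hook_tip (a point): Lower end of the S-hook's upper free leg, the end that goes down through the hole: 46 mm along +x and 20 mm up from hook_mid, 50 mm below the top of the upper bend. Axes as hook_mid.
- pull_hole (a point): Centre of the 30 mm hole in the tins crate's plate, at its top face, 175 mm up. Level steel, 5 mm thick, 70 wide; x points into the crate, free edge 25 mm off at -x, crate wall 35 mm at +x. Hook's x along this x puts the shank outside the free edge. Crate: green, fixed, 300 x 200 x 170 mm, full of bare steel food tins up to 80 mm over its rim; two like crates beside it hold bottles and card.
Things that resemble listed ones, but are neither listed nor needed, are in the scene too. Leave any orange or red look-alike of the part that bears hook_mid alone.

How it is judged:
By the outcome, as a careful person would: the job done as asked, in the order asked, and still so for the second after the job is handed in, with the robot touching nothing.
It also fails if it takes over 45 s, if anything falls off the work surface, if the arm or the gripper's body presses on something with over 40 N, if the wrist force passes 120 N, or if a joint passes its speed limit or range.

ROBOT

A 6-joint arm with a two-finger parallel gripper is mounted at the origin on the work surface. World frame = base frame: x ahead of the robot, y to its left, z up, the work surface at z = 0. Lengths are in mm, angles in rad, forces in N, time in s.
With the tool pointing down it reaches from about 300 to 775 mm from the base axis. Payload 14.6 kg.
Tool frame: the origin (TCP) lies between the finger pads; the fingertips stand 19 mm ahead of it and the grasp point (between the pads) is the TCP; z points along the fingers, y is the line along which they close (so a half turn about z gives the same grasp; the last joint's range is limited). The gripper opens to 94 mm and grips with 3 to 60 N. Pads are 16 mm wide; open, the fingers measure 119 mm over their backs; the gripper's body (75 mm by 177 mm) begins 78 mm behind the grasp point.
Start: joints at [-1.319, 0.3, 1.521, -0, 1.321, -0.067], TCP at [172.378, -522.279, 224.446] pointing down, gripper open.
Joint ranges: [-3.03, 3.03], [-0.79, 2.21], [0.23, 2.52], [-1.04, 4.18], [0, 3.07], [-2.55, 2.55]. Speed limits (rad/s): [2.22, 2.22, 2.57, 3.14, 3.14, 3.14].

INTERFACE

Orientations are given as [roll, pitch, yaw] about the fixed x, y, z axes, in that order (R = Rz(yaw) Ry(pitch) Rx(roll)).
In Python, from cell import monitor, imaging, job, find_in, trace gives the robot as it stands. The module is installed in compiled form; this text tells all that it offers.
- The arm moves only by the tool arm_command, never from a script. Its argument "steps" is a list of rows, each a list of 5 numbers: the opening, from 0 (shut) to 1 (fully open), then the shift along the tool's x, y, z in mm, then the turn about the tool's z in degrees. In form: [[gripper, dx, dy, dz, turn], ...]. A call has 1 to 20 rows; each row is the pose to reach, as a shift and turn from the pose commanded when the call began, along the tool's axes at that moment; what a row does not reach only later rows make up. A row lasts 1/8 s, in which the tool goes at most 62.5 mm and 10.7 degrees, less where a joint would pass 70% of its speed; a pose out of reach is approached as far as the arm can. A call with a gripper value outside its range is refused whole. The fingers move at their own pace and stop on an object; "force" is the grip in N (left out, the last holds). Time passes only in rows, so rows that repeat a pose let the fingers close. It gives the time, the measured TCP pose, the force, the opening and the grip force at its end, in the units of the state.
- monitor.read_state(): the state, without advancing time (a new reading comes with each control period).
- imaging.camera(name): name is "side" or "top" or "wrist"; returns a dict with "img" (384x512x3 uint8, red, green, blue), "mtx" (3x3 intrinsics, pixels), "view" (4x4, takes a point from world to camera coordinates). Camera axes: x right, y down, z forward; pixel columns grow to the right and rows downward; lengths in mm; the calibration is good to about 2 mm. A picture is of the moment at which its call begins. There is no depth.
- job.sign_off(): hands the job in; it is judged then, once.
Trained networks look in a picture, given as the dict that the camera call returned (one of the last four; its "shot" number tells which), for a name from the list of things; names that differ only in an ending like _2 or _b are one class to them, and where a whole thing is asked for, a point or a joint stands for the part that bears it (a point fixed in the world has none). Each returns a list of dicts, best first, with "p" (0 to 1); they miss things now and then, are a little off and sometimes report something else, mostly with a low value. They report only what shows in the picture. A call takes as long as a camera call. They do not tell look-alikes from the thing itself.
- find_in(picture, target): "rect" ([centre column, centre row, width, height] in pixels, round what is visible of it).
- trace(picture, target): "region" (384x512 bool, what is visible of it) and "rect" ([centre column, centre row, width, height] in pixels, round what is visible of it).
The state is a dict: "clock": time; "joints": joint angles; "qd": joint speeds; "effort": joint torques, N m; "eef_pos": TCP position; "eef_rot": TCP orientation; "wrist_force": force on the tool from outside, world axes, zero at the start; "moment": the same for the moment, N m; "finger_gap": finger opening in mm; "finger_force": force on a finger pad.
Only numpy, scipy, OpenCV 4.12 (cv2) and the standard library are available. Lean on these libraries where they do the work, as an engineer would, in place of code of your own. Each camera call takes 0.05 s, during which the arm holds its last target. There are 200 camera calls.

## Working session

There is one attempt and no reset: what is moved stays moved. The work goes in short steps, Python scripts to look and compute and a tool call to move; the robot and the scene stay as the last step left them, time stands still between calls to the robot, and variables do not carry over. Pictures are saved under pics/ and viewed, at most 13 in all, crops included, and the job is handed in when it is done.

Besides the shell and the picture viewer there is one more tool, called after ">>>" as a command line: name --pt "numbers of a row" for each row, then --argument value for the rest. arm_command: Moves the arm, as the interface text tells. Its arguments: {"type":"object","properties":{"steps":{"type":"array","items":{"type":"array","items":{"type":"number"}}},"force":{"type":"number"}},"required":["steps"]}

```bash
mkdir -p pics; cat > h.py <<'E'
import numpy as np, cv2
from cell import monitor, imaging, job, find_in, trace
def save(im,name): cv2.imwrite('pics/'+name,cv2.cvtColor(im,cv2.COLOR_RGB2BGR))
def ray(c,uv):
    V=c['view'];R=V[:3,:3];o=-R.T@V[:3,3]
    d=R.T@np.linalg.inv(c['mtx'])@np.array([uv[0],uv[1],1.]);return o,d/np.linalg.norm(d)
def atz(c,uv,z):
    o,d=ray(c,uv);return o+d*(z-o[2])/d[2]
def proj(c,p):
    q=c['mtx']@(c['view'][:3,:3]@np.asarray(p,float)+c['view'][:3,3]);return q[:2]/q[2]
def tri(obs):
    A=0;b=0
    for c,uv in obs:
        o,d=ray(c,uv);P=np.eye(3)-np.outer(d,d);A=A+P;b=b+P@o
    return np.linalg.solve(A,b)
E
python3 - <<'E'
from h import *
s=monitor.read_state();print(s)
ims=[]
for n in['side','top','wrist']:
    c=imaging.camera(n);ims.append(c['img'])
    print(n,np.round(-c['view'][:3,:3].T@c['view'][:3,3]),np.round(c['view'][:3,:3],2).tolist(),c['mtx'][0,0])
    for t in['hook_mid','hook_crown','hook_tip','pull_hole']:
        print(t,[(round(d['p'],2),np.round(d['rect']).astype(int).tolist()) for d in find_in(c,t)[:4]])
    save(cv2.resize(c['img'],(800,600),interpolation=cv2.INTER_CUBIC),n+'0.png')
E
```

```text
{'clock': 0.0, 'joints': array([-1.31859067e+00,  3.00490529e-01,  1.52162094e+00, -1.17761827e-06,
        1.32068149e+00, -6.66137041e-02]), 'qd': array([-7.94778640e-04, -1.72492688e-04, -5.78227538e-05, -8.43904129e-04,
        6.08636810e-04,  1.66071670e-03]), 'effort': array([ 4.41792190e-04, -5.31808448e+01, -3.52732301e+01,  7.09131989e-02,
        2.44293694e-02, -1.08625734e-04]), 'eef_pos': array([ 172.32173164, -522.04168024,  223.85879807]), 'eef_rot': array([-3.14039494e+00, -7.87592178e-05,  3.18819607e-01]), 'wrist_force': array([ 0.04851689,  0.85797575, -0.90748056]), 'moment': array([-0.00385825,  0.03876514, -0.00080628]), 'finger_force': 0.0, 'finger_gap': 93.99132140018425}
side [ 365. -495.  623.] [[0.98, -0.19, -0.02], [-0.15, -0.71, -0.69], [0.12, 0.67, -0.73]] 346.7455528507632
hook_mid [(0.84, [286, 244, 58, 48]), (0.67, [238, 178, 49, 34]), (0.67, [168, 161, 41, 30]), (0.6, [208, 363, 47, 43])]
hook_crown [(0.91, [287, 246, 57, 49]), (0.82, [240, 180, 46, 36]), (0.78, [207, 362, 39, 42]), (0.78, [168, 158, 44, 33])]
hook_tip [(0.84, [207, 360, 42, 46]), (
[... 170 characters left out ...]
-0.99, -0.02, -0.1], [0.1, -0.03, -0.99]] 389.2788758518455
hook_mid [(0.71, [356, 255, 44, 49]), (0.61, [194, 201, 53, 40]), (0.61, [149, 262, 44, 39]), (0.49, [299, 182, 7, 39])]
hook_crown [(0.89, [193, 202, 46, 37]), (0.83, [354, 255, 44, 47]), (0.71, [150, 262, 49, 37]), (0.5, [298, 177, 11, 42])]
hook_tip [(0.74, [193, 200, 43, 42]), (0.71, [296, 181, 2, 42]), (0.61, [148, 262, 48, 40]), (0.53, [354, 257, 46, 48])]
pull_hole [(0.67, [249, 65, 87, 130])]
wrist [ 234. -503.  385.] [[0.31, -0.95, -0.0], [-0.92, -0.3, 0.23], [-0.22, -0.07, -0.97]] 335.51401831495065
hook_mid [(0.67, [121, 43, 53, 87])]
hook_crown [(0.89, [122, 42, 55, 84])]
hook_tip [(0.89, [122, 45, 55, 84])]
pull_hole []
```

View pics/side0.png

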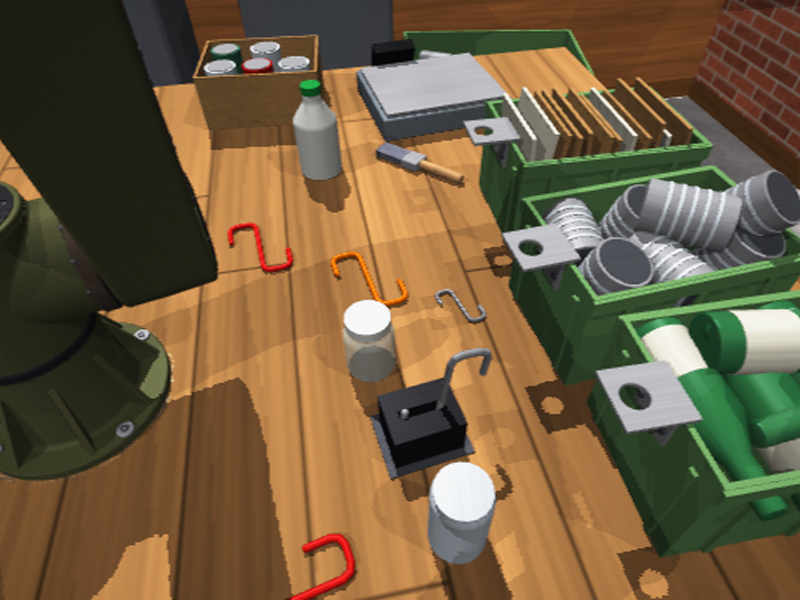

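View pics/top0.png

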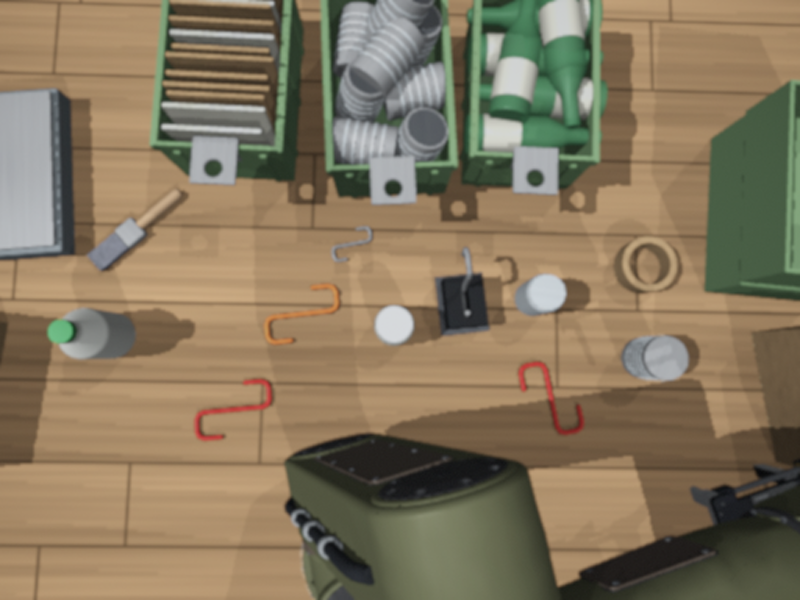

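Top view (800x600): three green crates; bare steel tins are in the middle one, with plate hole at (393,187), and in the side view at (530,247). Hook candidates in the side view are red (260,247), red (330,560), orange (370,280), small grey lying flat (460,305), and the grey upright one in the black slotted stand (465,375). The last one fits the description, so I'll confirm it in one crop.

```bash
python3 - <<'E'
from h import *
S=imaging.camera('side');T=imaging.camera('top')
def crop(c,x,y,w,h,s): return cv2.resize(c['img'][y:y+h,x:x+w],(w*s,h*s),interpolation=cv2.INTER_CUBIC)
a=crop(S,230,215,80,60,5); b=crop(T,270,150,80,60,5)
d=crop(S,310,130,80,60,5); e=crop(T,220,90,80,60,5)
save(np.vstack([np.hstack([a,b]),np.hstack([d,e])]),'c1.png')
s=(530.5*.64,246.5*.64);t=(393*.64,187*.64)
print('hole',atz(S,s,175),atz(T,t,175),tri([(S,s),(T,t)]))
E
```

```text
hole [614.25016128 -24.71107698 175.        ] [614.71485747 -24.55443555 175.        ] [614.56814694 -24.50729932 174.8131823 ]
```

View pics/c1.png

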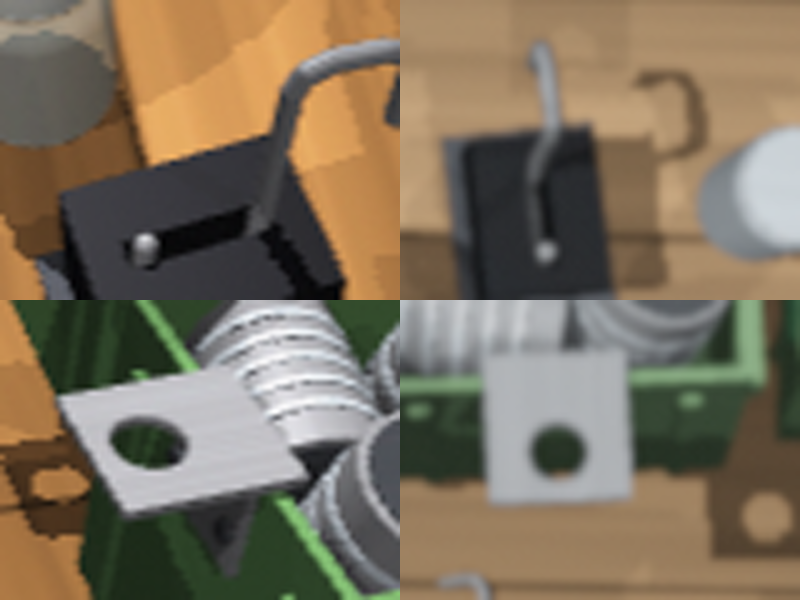

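```bash
python3 - <<'E'
from h import *
S=imaging.camera('side');T=imaging.camera('top')
print('hole',tri([(S,(339.8,158.4)),(T,(251.4,120.4))]))
l=tri([(S,(322,149.6)),(T,(238,130.6))]);r=tri([(S,(335.4,173)),(T,(266.4,129.4))])
print('edge L,R',l,r,np.linalg.norm(l-r),'yaw',np.degrees(np.arctan2(*(l-r)[[1,0]]))-90)
zc=155.5
for n,c,ps in(('S',S,[(290.5,229),(311.5,227)]),('T',T,[(300.6,174.4),(298.2,160)])):
    a,b=[atz(c,p,150) for p in ps];print(n,a,b,np.linalg.norm(b-a),np.degrees(np.arctan2(*(b-a)[[1,0]])))
print(tri([(S,(290.5,229)),(T,(300.6,174.4))]),tri([(S,(311.5,227)),(T,(298.2,160))]))
def crop(c,x,y,w,h,s): return cv2.resize(c['img'][y:y+h,x:x+w],(w*s,h*s),interpolation=cv2.INTER_CUBIC)
save(np.hstack([crop(S,275,205,50,75,8),crop(T,275,145,50,75,8)]),'c2.png')
for c in(S,T): print(np.round(-c['view'][:3,:3].T@c['view'][:3,3]))
E
```

```text
hole [614.32063014 -24.50641208 172.9705153 ]
edge L,R [588.37018102   8.07277092 172.89109994] [592.03677321 -61.9964713  173.22070817] 70.1658837691063 yaw 2.9954487224633226
S [ 483.14334652 -154.46543672  150.        ] [ 519.21131642 -157.55550185  150.        ] 36.20009606075505 -4.896766200784389
T [ 483.80203748 -150.47188387  150.        ] [ 520.36608609 -144.24087305  150.        ] 37.091173431760645 9.67107513312796
[ 484.38959782 -151.09008725  145.31114428] [ 523.73861885 -146.35198856  134.32167329]
[ 365. -495.  623.]
[ 347.  -21. 1117.]
```

View pics/c2.png

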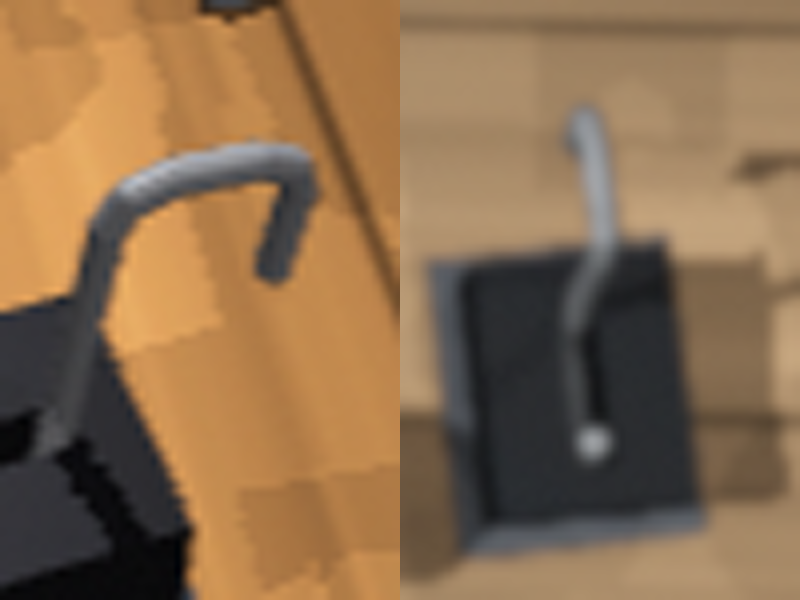

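```bash
cat > fit.py <<'E'
from h import *
from scipy.optimize import least_squares
from scipy.spatial.transform import Rotation as R
S=imaging.camera('side');T=imaging.camera('top')
L=np.array
obs=[(S,(-46,-20),(259.2,264.3)),(T,(-46,-20),(299.1,200.2)),(S,(0,-23),(281.5,259.5)),(T,(0,-23),(296.6,186.2)),
(S,(3.8,61.7),(289.3,231.2)),(T,(3.8,61.7),(300.6,175)),(S,(42.2,61.7),(312.2,226.2)),(T,(42.2,61.7),(298.5,160.2)),(S,(46,20),(309,239))]
def pose(p): return R.from_euler('ZXY',p[3:]).as_matrix()
def f(p):
    M=pose(p);r=[proj(c,p[:3]+M@L([q[0],0,q[1]]))-uv for c,q,uv in obs]
    return np.r_[np.ravel(r),(p[2]-85)/3,p[5]/.05]
s=least_squares(f,[480,-150,85,0,0,0],loss='soft_l1')
p=s.x;M=pose(p);print(np.round(f(p)[:-2].reshape(-1,2),1).tolist())
print('mid',p[:3],'yaw,roll,pitch',np.degrees(p[3:]));print('crown',p[:3]+M@L([23,0,65.5]),'tip',p[:3]+M@L([46,0,20]))
E
python3 fit.py
```

```text
[[-0.2, -0.4], [0.5, -0.7], [0.3, -0.7], [0.4, -2.9], [0.7, -0.3], [0.4, 0.1], [-2.1, -0.1], [0.3, 0.3], [-1.1, 0.8]]
mid [ 474.05343543 -152.96418435   81.01081344] yaw,roll,pitch [7.88785727 0.72902398 5.02542975]
crown [ 502.54203216 -149.82945604  144.23915625] tip [ 521.20618839 -146.63553883   96.90314285]
```

The hook in the stand is confirmed: it is grey and upright, with the stand between jar and can. Its crown is near (502,-150,~148), yaw about 8°. The hole is at (614,-24.5,175) and the plate's x axis is at about +3°. I'm going above the crown.

>>> arm_command --pt "0.7 430 -250 -11 10.3" --pt "0.7 430 -250 -11 10.3" --pt "0.7 430 -250 -11 10.3" --pt "0.7 430 -250 -11 10.3" --pt "0.7 430 -250 -11 10.3" --pt "0.7 430 -250 -11 10.3" --pt "0.7 430 -250 -11 10.3" --pt "0.7 430 -250 -11 10.3" --pt "0.7 430 -250 -11 10.3" --pt "0.7 430 -250 -11 10.3" --pt "0.7 430 -250 -11 10.3" --pt "0.7 430 -250 -11 10.3" --force 50

```text
clock: 2.55
eef_pos: [501.9, -151.0, 235.6]
eef_rot: [3.141, -0.0, 0.137]
wrist_force: [0.1, -0.2, 0.1]
finger_gap: 65.8
finger_force: 0.0
```

```bash
python3 - <<'E'
from h import *
s=monitor.read_state();print(s['clock'],s['eef_pos'],np.degrees(s['eef_rot']),s['finger_gap'])
W=imaging.camera('wrist');S=imaging.camera('side')
print(np.round(-W['view'][:3,:3].T@W['view'][:3,3]))
im=W['img'].copy()
save(np.hstack([cv2.resize(im,(512,384)),cv2.resize(S['img'][200:296,260:332],(288,384),interpolation=cv2.INTER_CUBIC)]),'w1.png')
for n,p in dict(crown=(502,-150,148),hole=(614.4,-24.5,175)).items(): print(n,proj(W,p))
E
```

```text
2.55 [ 501.87797389 -150.99877231  235.59094285] [ 1.79992395e+02 -7.53396478e-03  7.87386649e+00] 65.81830464118433
[ 567. -143.  396.]
crown [253.19735017 198.37589391]
hole [70.26025034  1.8807217 ]
```

View pics/w1.png

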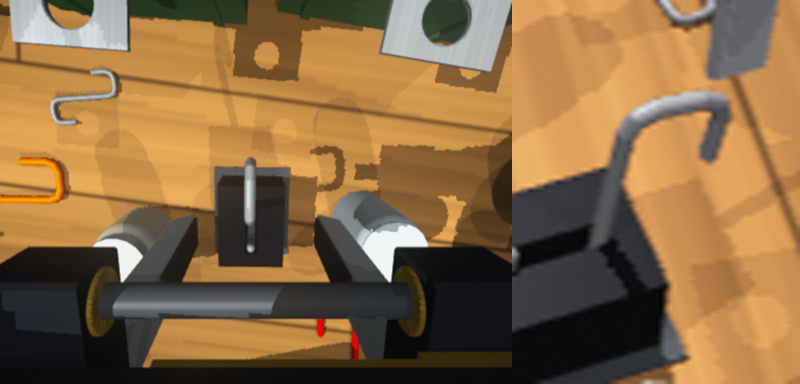

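```bash
sed -e "s/^def pose/W=imaging.camera('wrist');obs+=[(W,(42.2,61.7),(249.7,165)),(W,(-46,-20),(250.5,248)),(W,(23,65.5),(249.3,192))][:2]\ndef pose/" -e "s/(p\[2\]-85)\/3/(p[2]-85)\/1.5/" fit.py > fit2.py; echo "
for q in [(13,65.5),(0,-23),(3.8,61.7),(23,65.5)]: print(q,proj(W,p[:3]+M@L([q[0],0,q[1]])))" >> fit2.py; python3 fit2.py
```

```text
[[-0.3, -1.2], [-0.1, -0.7], [-0.1, -0.9], [-0.4, -2.8], [2.1, -1.1], [-0.9, -1.1], [-1.1, -0.2], [-1.1, -0.6], [-1.1, 0.9], [0.8, 1.5], [1.3, -0.1]]
mid [ 474.76240399 -150.89904729   78.94768831] yaw,roll,pitch [8.20291789 0.44850134 7.53183753]
crown [ 505.89754672 -146.90049112  140.86589594] tip [ 522.50908811 -144.12528577   92.74516311]
(13, 65.5) [250.76611922 203.90804276]
(0, -23) [251.46080638 204.32287433]
(3.8, 61.7) [250.88914068 214.65882475]
(23, 65.5) [250.66709176 191.22606783]
```

>>> arm_command --pt "0.7 2 -3.7 30 0" --pt "0.7 2 -3.7 60 0" --pt "0.7 2 -3.7 80 0" --pt "0.7 2 -3.7 80 0" --pt "0.7 2 -3.7 80 0" --pt "0.05 2 -3.7 80 0" --pt "0.0 2 -3.7 80 0" --pt "0.0 2 -3.7 80 0" --pt "0.0 2 -3.7 80 0" --pt "0.0 2 -3.7 80 0" --pt "0.0 2 -3.7 80 0" --pt "0.0 2 -3.7 80 0" --force 50

```text
clock: 4.3
eef_pos: [503.8, -146.2, 155.4]
eef_rot: [3.142, 0.0, 0.139]
wrist_force: [-0.1, 0.1, -0.2]
finger_gap: 7.7
finger_force: 49.9
```

```bash
python3 - <<'E'
from h import *
S=imaging.camera('side');W=imaging.camera('wrist')
save(np.hstack([cv2.resize(S['img'][190:286,240:340],(400,384),interpolation=cv2.INTER_CUBIC),cv2.resize(W['img'][140:300,150:310],(384,384))]),'g1.png')
s=monitor.read_state();print(s['eef_pos'],proj(S,s['eef_pos']))
E
```

```text
[ 503.8150261  -146.16648818  155.42032349] [301.16233595 221.30259015]
```

View pics/g1.png

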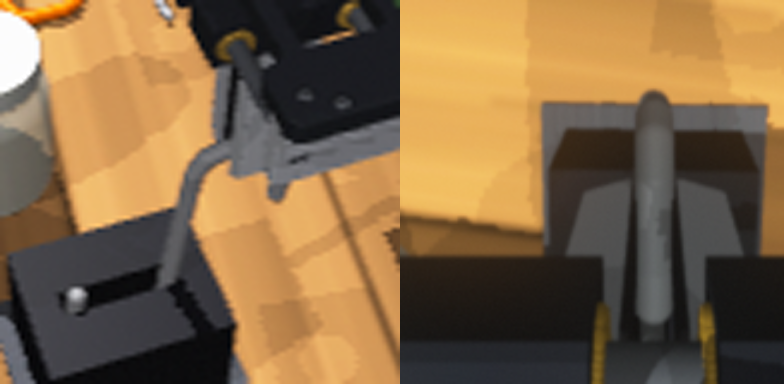

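>>> arm_command --pt "0 0 0 -5 0" --pt "0 0 0 -12 0" --pt "0 0 0 -25 0" --pt "0 0 0 -45 0" --pt "0 0 0 -75 0" --pt "0 0 0 -105 0" --pt "0 0 0 -110 0" --pt "0 0 0 -110 0" --pt "0 0 0 -110 0"

```text
clock: 5.52
eef_pos: [503.5, -146.0, 264.3]
eef_rot: [-3.141, 0.002, 0.139]
wrist_force: [-0.2, 0.4, -2.1]
finger_gap: 7.5
finger_force: 49.9
```

```bash
python3 - <<'E'
from h import *
S=imaging.camera('side');T=imaging.camera('top')
s=monitor.read_state();p=s['eef_pos'];print(p,proj(S,p),proj(T,p))
save(np.hstack([cv2.resize(S['img'][140:290,230:355],(500,600),interpolation=cv2.INTER_CUBIC),cv2.resize(T['img'][120:220,260:310],(300,600),interpolation=cv2.INTER_CUBIC)]),'g2.png')
E
```

```text
[ 503.5855108  -146.09932162  264.50235941] [306.8370243  175.40739782] [305.58354414 158.49255856]
```

View pics/g2.png

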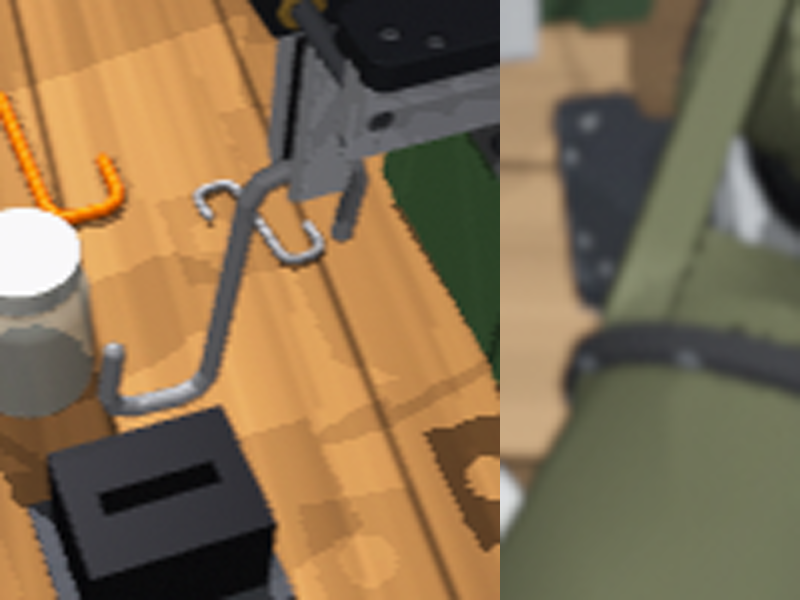

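```bash
cat > fit3.py <<'E'
from h import *
from scipy.optimize import least_squares
from scipy.spatial.transform import Rotation as R
S=imaging.camera('side');L=np.array;s=monitor.read_state();t=s['eef_pos'];yaw=s['eef_rot'][2]
obs=[((-46,-20),(258.3,227.5)),((-42.2,-61.7),(258,240.5)),((-3.8,-61.7),(282,236.2)),((3.8,61.7),(293.2,188)),((46,20),(315.5,199))]
def pts(p,q): # p: crown pos in yaw frame rel tcp, dyaw, roll, pitch
    Z=R.from_euler('z',yaw).as_matrix();M=R.from_euler('ZXY',p[3:]).as_matrix()
    return t+Z@(L(p[:3])+M@(L([q[0],0,q[1]])-L([23,0,65.5])))
def f(p):
    return np.r_[np.ravel([proj(S,pts(p,q))-uv for q,uv in obs]),p[1]/1.,p[3]/.02,p[4]/.03]
p=least_squares(f,[0,0,-10,0,0,0]).x
print(np.round(f(p)[:-3].reshape(-1,2),1).tolist());print('crown rel tcp',p[:3],np.degrees(p[3:]),'tip rel tcp (yaw frame)',R.from_euler('z',-yaw).as_matrix()@(pts(p,(46,20))-t))
print('crown',pts(p,(23,65.5)),'tip',pts(p,(46,20)),'bottom',pts(p,(-3.8,-61.7)))
E
python3 fit3.py
```

```text
[[0.8, -0.3], [1.8, 0.7], [-1.6, -0.1], [0.2, -1.0], [-1.4, 0.6]]
crown rel tcp [ -0.91878419  -0.19496321 -15.24021189] [-0.67255845  1.58031767  3.40468785] tip rel tcp (yaw frame) [ 19.35221365   0.85743191 -62.00803321]
crown [ 502.77027563 -146.4222353   249.45036274] tip [ 522.70000533 -142.57168176  202.68254142] bottom [ 468.30197192 -147.34599114  124.114164  ]
```

>>> arm_command --pt "0 15 -15 0 1" --pt "0 45 -45 0 2" --pt "0 75 -75 0 4" --pt "0 96 -96 0 5" --pt "0 106 -106 0 5" --pt "0 106 -106 0 5" --pt "0 106 -106 0 5" --pt "0 106 -106 0 5"

```text
clock: 6.68
eef_pos: [593.8, -27.3, 265.7]
eef_rot: [3.141, -0.0, 0.051]
wrist_force: [-0.2, -0.0, -2.1]
finger_gap: 7.6
finger_force: 49.9
```

```bash
python3 - <<'E'
from h import *
S=imaging.camera('side');W=imaging.camera('wrist')
s=monitor.read_state();p=s['eef_pos'];print(s['clock'],p,np.degrees(s['eef_rot']),s['wrist_force'])
tip=p+np.array([19.4,1,-62])
for z in(tip,(614.3,-24.5,175)): print(proj(S,z),proj(W,z))
save(np.hstack([cv2.resize(S['img'][110:235,290:390],(400,500),interpolation=cv2.INTER_CUBIC),cv2.resize(W['img'][100:300,150:310],(400,500),interpolation=cv2.INTER_CUBIC)]),'p1.png')
E
```

```text
6.775 [593.91248833 -27.0751118  265.66619712] [ 1.79996195e+02 -1.66270990e-02  2.92620181e+00] [ 0.75628036  0.24373982 -1.26155422]
[341.73750383 146.76543525] [254.05427842 180.50598251]
[339.50614651 157.68613674] [252.20544649 171.52440149]
```

View pics/p1.png

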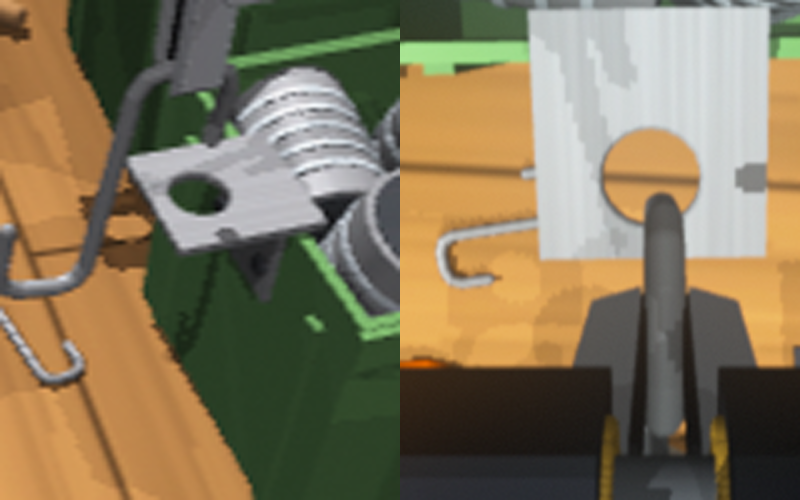

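>>> arm_command --pt "0 -1.5 -2.6 0 0" --pt "0 -1.5 -2.6 10 0" --pt "0 -1.5 -2.6 22 0" --pt "0 -1.5 -2.6 34 0" --pt "0 -1.5 -2.6 44 0" --pt "0 -1.5 -2.6 44 0"

```text
clock: 7.52
eef_pos: [592.2, -24.0, 220.4]
eef_rot: [-3.141, 0.002, 0.052]
wrist_force: [0.2, 1.3, -1.9]
finger_gap: 7.6
finger_force: 49.9
```

```bash
python3 - <<'E'
from h import *
S=imaging.camera('side');W=imaging.camera('wrist')
s=monitor.read_state();print(s['eef_pos'],s['wrist_force'],s['finger_gap'])
save(np.hstack([cv2.resize(S['img'][110:235,290:390],(400,500),interpolation=cv2.INTER_CUBIC),cv2.resize(W['img'][100:300,150:310],(400,500),interpolation=cv2.INTER_CUBIC)]),'p2.png')
E
```

```text
[592.61406742 -24.00541875 221.68785608] [ 0.03032257 -0.58155812 -1.66379828] 7.55285988690892
```

View pics/p2.png

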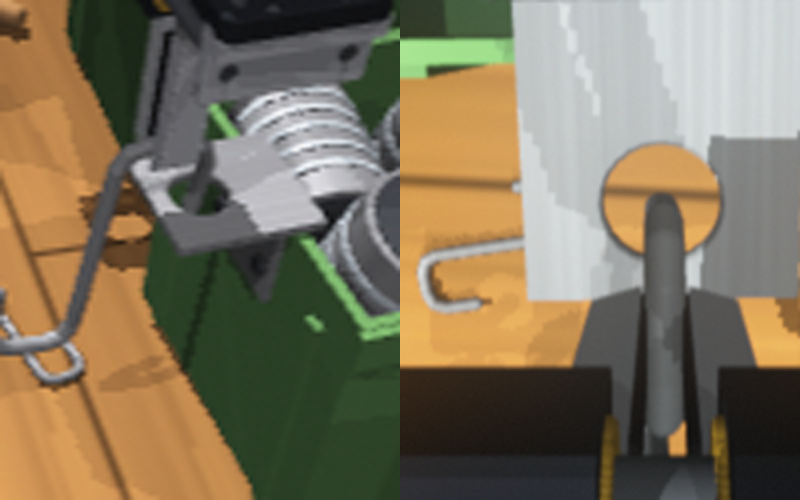

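The leg is inside the hole and not touching. I'll lower to just above the plate, then release.

>>> arm_command --pt "0 0 0 8 0" --pt "0 0 0 16 0" --pt "0 0 0 22 0" --pt "0 0 0 24 0" --pt "0 0 0 24 0" --pt "0 0 0 24 0"

```text
clock: 8.38
eef_pos: [592.6, -24.0, 197.7]
eef_rot: [3.142, -0.0, 0.052]
wrist_force: [-0.2, 1.3, -1.2]
finger_gap: 7.8
finger_force: 49.9
```

>>> arm_command --pt "0.15 0 0 0 0" --pt "0.25 0 0 0 0" --pt "0.4 0 0 0 0" --pt "0.4 0 0 0 0" --pt "0.4 0 0 0 0" --pt "0.4 0 0 0 0"

```text
clock: 9.12
eef_pos: [592.5, -24.0, 197.4]
eef_rot: [3.142, 0.0, 0.052]
wrist_force: [-0.3, 0.3, 0.6]
finger_gap: 37.1
finger_force: 0.0
```

```bash
python3 - <<'E'
from h import *
S=imaging.camera('side');W=imaging.camera('wrist')
s=monitor.read_state();print(s['eef_pos'],s['wrist_force'],s['finger_gap'])
save(np.hstack([cv2.resize(S['img'][110:235,290:390],(400,500),interpolation=cv2.INTER_CUBIC),cv2.resize(W['img'][100:300,150:310],(400,500),interpolation=cv2.INTER_CUBIC)]),'p3.png')
E
```

```text
[592.48147911 -24.00176422 197.45119259] [ 1.18110043 -0.62668032 -0.05755101] 37.540194728760184
```

View pics/p3.png

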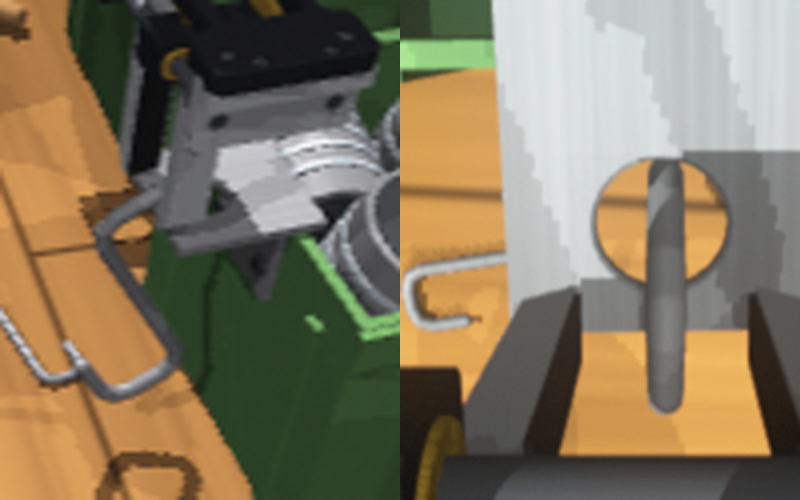

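The hook hangs in the hole with a little swing. I'm retreating straight up.

>>> arm_command --pt "0.42 0 0 -8 0" --pt "0.42 0 0 -25 0" --pt "0.42 0 0 -60 0" --pt "0.42 0 0 -100 0" --pt "0.42 0 0 -120 0" --pt "0.42 -60 0 -120 0" --pt "0.42 -120 0 -120 0" --pt "0.42 -120 0 -120 0" --pt "0.42 -120 0 -120 0" --pt "0.42 -120 0 -120 0" --pt "0.42 -120 0 -120 0" --pt "0.42 -120 0 -120 0" --pt "0.42 -120 0 -120 0" --pt "0.42 -120 0 -120 0" --pt "0.42 -120 0 -120 0" --pt "0.42 -120 0 -120 0" --pt "0.42 -120 0 -120 0" --pt "0.42 -120 0 -120 0" --pt "0.42 -120 0 -120 0" --pt "0.42 -120 0 -120 0"

```text
clock: 11.72
eef_pos: [472.6, -30.2, 317.4]
eef_rot: [-3.142, 0.0, 0.052]
wrist_force: [0.0, -0.2, -0.2]
finger_gap: 39.5
finger_force: 0.0
```

```bash
python3 - <<'E'
from h import *
S=imaging.camera('side');W=imaging.camera('wrist')
s=monitor.read_state();print(s['clock'],s['eef_pos'],s['wrist_force'])
save(np.hstack([cv2.resize(S['img'][110:235,290:390],(400,500),interpolation=cv2.INTER_CUBIC),cv2.resize(W['img'][0:200,150:310],(400,500),interpolation=cv2.INTER_CUBIC)]),'p4.png')
E
```

```text
11.825 [472.6488628  -30.18570871 317.45804589] [ 0.14744379  0.30051552 -0.41901622]
```

View pics/p4.png

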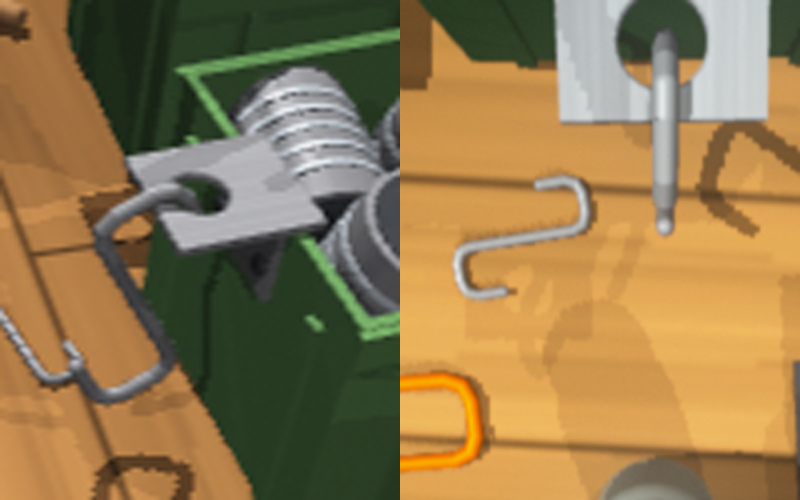

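The hook hangs still: its upper bend rests on the plate at crop (160,190), its free end goes down through the hole, and the arm is clear.

```bash
python3 -c "
from cell import job
print(job.sign_off())"
```

```text
the job is handed in; nothing more can be done
None
```

The big S-hook hangs in the tins crate's pull plate, free end down through the hole and upper bend on the plate; the arm is clear and the job was handed in at about 12 s.

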